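# Seal a blister card in the hand sealing press

## Robot

A 7-joint arm with a two-finger parallel gripper is mounted at the origin on a cart in front of the work surface, level with it; the furniture and walls round the work are solid. World frame = base frame: x ahead of the robot, y to its left, z up, the work surface at z = 0. Lengths are in m, angles in rad, forces in N, time in s.
With the tool pointing down it reaches from about 0.425 to 0.875 m from the base axis. Payload 8.4 kg.
Tool frame: the origin (TCP) lies midway between the tips of the shut fingers; the grasp point (between the pads) lies r.tcp_to_grasp behind it (r.tcp_to_grasp is the distance from the TCP to the grasp point, in m); x points along the fingers, z is the direction in which the jaws open and shut, and the axes are right-handed (so a half turn about x gives the same grasp; the last joint's range is limited). The gripper opens to 85 mm and grips with 20 to 120 N. Pads are 22 mm wide; open, the fingers measure 114 mm over their backs; the gripper's body (76 mm by 85 mm) begins 54 mm behind the grasp point. The pads swing forward as they close: fully open they stand 13 mm farther back than shut.
Start: joints at [-1.302, 0.333, 0.04, 1.465, -0.013, 1.343, -0.059], TCP at [0.234, 0.606, 0.231] pointing down, gripper open.
Joint ranges: [-2.58, 2.58], [-0.38, 2.09], [-1.3, 1.39], [0.25, 2.4], [-1.5, 4.64], [0.08, 2.09], [-2.65, 2.65]. Speed limits (rad/s): [2.22, 2.22, 2.79, 2.79, 3.14, 3.14, 3.14].

## Interface

Orientations are given as [roll, pitch, yaw] about the fixed x, y, z axes, in that order (R = Rz(yaw) Ry(pitch) Rx(roll)).
In Python, from bench import monitor, optics, r gives the robot as it stands.
- The arm moves only by the tool send_rows, never from a script. Its argument "targets" is one flat list of numbers, 6 for each row, row after row: the shift along the tool's x, y, z in cm, then the turn, a rotation vector about the tool's x, y, z in degrees. In form: [dx, dy, dz, ax, ay, az, dx, dy, dz, ax, ay, az, ...]. A call has 1 to 10 rows; each row is the pose to reach, as a shift and turn from the pose measured when the call began, along the tool's axes at that moment; what a row does not reach only later rows make up. A row lasts 1/10 s, in which the tool goes at most 50 mm and 8.59 degrees, less where a joint would pass 70% of its speed; a pose out of reach is approached as far as the arm can. A call with a gripper value outside its range is refused whole. "grip" is the gripper's target within -1 to 1 (shut at 1, half-way at 0, fully open at -1), set as the call begins (left out, the last holds). The fingers move at their own pace and stop on an object; the grip force is fixed at half the most. Time passes only in rows, so rows that repeat a pose let the fingers close. It gives the time, the measured TCP pose, the force and the opening at its end, in the units of the state.
- monitor.get_obs(): the state, without advancing time (a new reading comes with each control period).
- optics.get_image(name): name is "side" or "top"; returns a dict with "pixels" (384x512x3 uint8, red, green, blue), "vertical_fov" (degrees; the focal length in pixels is half the picture's height over the tangent of half this angle, whatever the lens; pixels are square), "cx", "cy" (the principal point, pixels), "k1" (the pictures are not rectified: a ray, as slopes to the right and down, at radius r is drawn at 1 + k1 r^2 times it, then the intrinsics apply), "world_from_camera" (4x4, takes a point from camera to world coordinates). Camera axes: x right, y down, z forward; pixel columns grow to the right and rows downward; lengths in m; the calibration is good to about 2 mm. A picture is of the moment at which its call begins. There is no depth.
- r.close_job(): hands the job in, once; it reports no verdict.
Trained networks look in the newest picture that a camera, given by its name, has taken for a name from the list of things; names that differ only in an ending like _2 or _b are one class to them, and where a whole thing is asked for, a point or a joint stands for the part that bears it (a point fixed in the world has none). Each returns a list of dicts, best first, with "conf" (0 to 1); they miss things now and then, are a little off and sometimes report something else, mostly with a low value. They report only what shows in the picture. A call takes as long as a camera call.
- optics.look_for(camera, thing): "centre" ([x, y, z] in m, in world coordinates, good to about 4 mm: the middle of the surface that is visible of it).
- optics.landmark_of(camera, thing): "centre" ([x, y, z] in m, in world coordinates, good to about 4 mm: a listed point, or the origin of a listed thing).
The state is a dict: "time": time; "qpos": joint angles; "dq": joint speeds; "joint_efforts": joint torques, N m; "tool_pos": TCP position; "ee_rot": TCP orientation; "contact_force": force on the tool from outside, world axes, zero at the start; "ft_torque": the same for the moment, N m; "gripper_width": finger opening in m.
Only numpy, scipy, OpenCV 4.12 (cv2) and the standard library are available. Lean on these libraries where they do the work, as an engineer would, in place of code of your own. Each camera call takes 0.05 s, during which the arm holds its last target. There are 200 camera calls.

## Task

Finish sealing the blister card in the small hand press. Push the card along its channel until it is fully home against the back stop, then swing the open cover over and down onto it, then press the black knob on the cover right down and finish while still holding it down. Do it all by pushing: do not lift the card out of its channel, and leave the two vials and the jar where they stand.

Things in the scene. Friction and masses are not known exactly. Their poses are not given: they have to be found in the camera images.
- seal_press: Fixed grey metal press on the worktop, foot plate 172 x 148 x 6 mm (y -68 to +80 mm, back edge x = +106 mm). Origin: at worktop level, under the centre of the home card; x runs along the card channel to the back stop (roughly away from the robot), y to the hinge side (robot's left), z up. Bed 18 mm up. The cover's hinge line runs along x at y = +56 mm, 30 mm up.
- channel_front (a point): Middle of the bed's front edge, 18 mm above the worktop, 65.5 mm before the press's origin; the front of bed and foot plate drops upright below it. The channel is open here, 78 mm wide between two aluminium rails 22.5 mm high. Axes as the press's.
- back_stop (a point): Middle of the top edge of the back stop's face, 22.5 mm above the worktop, 68.5 mm behind the press's origin: where the card's far end stops.
- blister_card: Blister card, 135 (along the channel) x 75 x 7 mm, about 30 g, loose on the bed, pockets down, plain cream back up. Origin: centre of the back, 24.5 mm above the worktop; x along the 135 mm side towards the stop. It starts 20 to 42 mm short of home, its near end overhanging the front. Home, its origin is over the press's within 3 mm and its near end 1 to 2 mm proud of the bed's front.
- press_cover (a joint): Cover angle, rad: 0 = flat on the home card, 1.57 = upright, 2.1 = leaning back at its limit. Starts at 1.68 to 2.05, leaning to the hinge side. Stiff hinge: it stays where it is left down to about 0.9 rad (about 0.2 N m pushes it over), then sinks shut by its own weight in a second or two.
- cover_plate: Aluminium cover plate, 150 mm along the hinge, free edge 107 mm from the hinge line, 5 mm thick, 250 g, cork pad underneath, front lip (a card left sticking out keeps the cover open). Origin halfway along the hinge line; x along it, plate towards own -y, outer face at own z = +2 mm. The knob is on the outer face: up when shut, to the hinge side when open.
- cover_edge (a point): Point on the free edge of the cover plate, 45 mm from the middle of the edge towards the open front of the press.
- press_knob (a joint): Travel of the knob into the cover, m: 0 = out, 0.008 = right down. Sprung: about 2.4 N to start, 12 N right down.
- knob_top (a point): Centre of the top of the round black knob, 43 mm wide, outside on the cover over the middle of the card. With the cover shut and the knob out it is 64 mm above the worktop. The knob's rim stands 25 to 39 mm off the pad's face.
- vial_a: Open amber vial with tablets, 36 mm wide, 84 mm tall, standing. Bystander. Origin: centre of its underside.
- vial_b: Open amber vial with tablets, 35 mm wide, 82 mm tall, standing. Bystander. Origin: centre of its underside.
- ointment_jar: Wide amber jar with lid, 68 mm wide, 92 mm tall, standing. Bystander. Origin: centre of its underside.

How it is judged:
By the outcome, as a careful person would: the job done as asked, in the order asked, and still so for the second after the job is handed in, while the arm keeps its last pose, push and grip.
It also fails if it takes over 51 s, if anything falls off the work surface, if the arm or the gripper's body presses on something with over 40 N, if the wrist force passes 120 N, or if a joint passes its speed limit or range.

## Working session

There is one attempt and no reset: what is moved stays moved. The work goes in short steps, Python scripts to look and compute and a tool call to move; the robot and the scene stay as the last step left them, time stands still between calls to the robot, and variables do not carry over. Pictures are saved under pics/ and viewed, about 8 in all and at most 12, crops included, and the job is handed in when it is done.

Besides the shell and the picture viewer there is one more tool, called after ">>>" as name(argument=value, ...) on one line, values as JSON. send_rows: Moves the arm, as the interface text tells. Its arguments: {"type":"object","properties":{"targets":{"type":"array","items":{"type":"number"}},"grip":{"type":"number"}},"required":["targets"]}

```bash
mkdir -p pics; ls
cat > h.py <<'E'
import numpy as np, cv2
from bench import monitor, optics, r
from scipy.spatial.transform import Rotation as R
np.set_printoptions(precision=4,suppress=True)
def snap(cam,fn):
    im=optics.get_image(cam); cv2.imwrite('pics/'+fn,im['pixels'][:,:,::-1]); return im
def proj(im,p):
    T=np.linalg.inv(im['world_from_camera']); c=T[:3,:3]@np.array(p)+T[:3,3]
    s=c[:2]/c[2]; s=s*(1+im['k1']*(s@s)); f=192/np.tan(np.radians(im['vertical_fov'])/2)
    return s*f+[im['cx'],im['cy']]
def st():
    o=monitor.get_obs(); print(o['time'],'pos',np.array(o['tool_pos']),'rpy',np.array(o['ee_rot']),'F',np.array(o['contact_force']),'w',o['gripper_width'],'q',np.array(o['qpos'])); return o
E
python3 - <<'E'
from h import *
o=st(); print(o['ee_rot'], r.tcp_to_grasp)
for c in ['side','top']:
    im=snap(c,c+'0.png'); print(c,np.array(im['world_from_camera']),im['vertical_fov'],im['k1'])
    for n in ['seal_press','channel_front','back_stop','blister_card','cover_plate','cover_edge','knob_top','vial_a','ointment_jar']:
        print(n,[(round(d['conf'],2),np.round(d['centre'],3).tolist()) for d in optics.landmark_of(c,n)[:3]])
E
```

```text
pics
0.0 pos [0.2336 0.6061 0.2304] rpy [-3.0774  1.5692 -1.8744] F [-0.33    0.709   0.1872] w 0.08538641876393167 q [-1.3022  0.3339  0.0398  1.4663 -0.0134  1.3433 -0.0585]
[-3.0774  1.5692 -1.8744] 0.0187
side [[ 0.878  -0.2976  0.3748  0.2008]
 [-0.4786 -0.5431  0.6899 -0.6878]
 [-0.0018 -0.7852 -0.6193  0.6726]
 [ 0.      0.      0.      1.    ]] 54.87464136680494 -0.025841668376253586
seal_press [(0.95, [0.582, -0.051, 0.001]), (0.72, [0.664, -0.292, 0.001])]
channel_front [(0.79, [0.515, -0.06, 0.017])]
back_stop [(0.56, [0.647, -0.026, 0.025]), (0.44, [0.542, -0.056, 0.024])]
blister_card [(0.79, [0.544, -0.058, 0.027])]
cover_plate [(0.67, [0.57, 0.007, 0.03]), (0.49, [0.7, 0.253, -0.001])]
cover_edge [(0.73, [0.531, 0.02, 0.135])]
knob_top []
vial_a [(0.97, [0.492, -0.274, -0.006]), (0.62, [0.647, -0.026, 0.024]), (0.51, [0.7, 0.253, -0.002])]
ointment_jar [(0.79, [0.699, 0.253, -0.002])]
top [[ 0.0237 -0.9773  0.2106  0.3347]
 [-0.9997 -0.0244 -0.0008 -0.0143]
 [ 0.0059 -0.2105 -0.9776  1.1451]
 [ 0.      0.      0.      1.    ]] 53.71149941094434 -0.06391017922492571
seal_press [(0.58, [0.584, -0.051, 0.002]), (0.37, [0.704, 0.253, -0.001])]
channel_front [(0.61, [0.516, -0.061, 0.013])]
back_stop [(0.77, [0.649, -0.029, 0.024])]
blister_card [(0.71, [0.544, -0.05, 0.025])]
cover_plate [(0.63, [0.57, 0.004, 0.029])]
cover_edge [(0.61, [0.52, 0.017, 0.133])]
knob_top [(0.67, [0.558, 0.052, 0.076])]
vial_a [(0.69, [0.492, -0.282, -0.0]), (0.54, [0.521, 0.018, 0.133]), (0.49, [0.662, -0.292, 0.001])]
ointment_jar [(0.97, [0.702, 0.257, -0.0])]
```

View pics/side0.png

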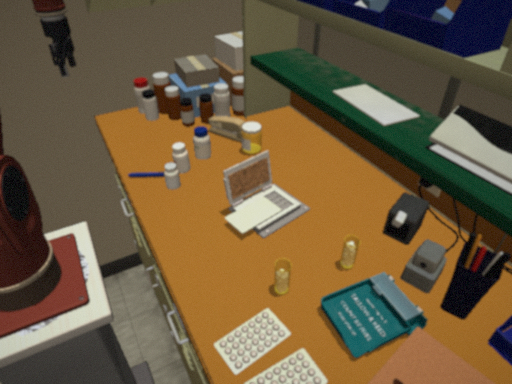

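View pics/top0.png

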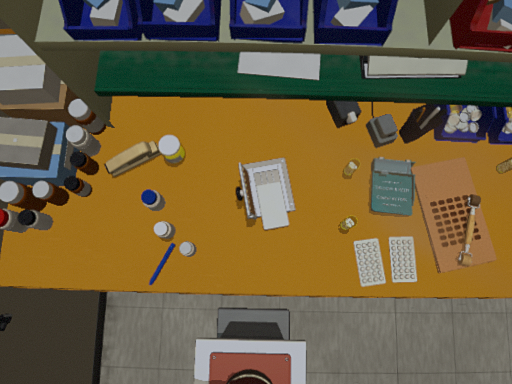

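Press at about (0.583, -0.051) with yaw about 0.235 rad. The card is about 38 mm short of home and the cover is at about 1.8 rad. In the side view the card's near end is around (250,225), the cover (248,175), and the two amber vials (283,278) and (348,252). The top view matches, with the knob on the hinge side at (240,192).

```bash
cat >> h.py <<'E'
P0=np.array([0.583,-0.051,0]); YAW=0.235
def P(x,y,z): return P0+R.from_euler('z',YAW).apply([x,y,z])
def cur():
    o=monitor.get_obs(); return np.array(o['tool_pos']),R.from_euler('xyz',o['ee_rot'])
def RT(s=1):  # tool x down, tool z = s*press y
    zx=np.array([0,0,-1.]); zz=s*R.from_euler('z',YAW).apply([0,1,0]); return R.from_matrix(np.c_[zx,np.cross(zz,zx),zz])
def go(p,Rt):
    q,Rc=cur(); print('row',np.round(Rc.inv().apply(p-q)*100,2),np.round(np.degrees((Rc.inv()*Rt).as_rotvec()),2))
E
python3 - <<'E'
from h import *
q,Rc=cur(); print(Rc.as_matrix())
for s in (1,-1):
    Rt=RT(s); 
    print(s); go(np.array([0.50,0.25,0.26]),Rt); go(P(-0.145,0.0,0.20),Rt); print(P(-.145,0,.2))
E
```

```text
[[-0.     -0.9331  0.3596]
 [-0.      0.3596  0.9331]
 [-1.      0.     -0.    ]]
1
row [ -2.87 -37.67 -23.69] [-34.54  -0.    -0.  ]
row [  3.13 -44.29 -57.01] [-34.54  -0.    -0.  ]
[ 0.442  -0.0848  0.2   ]
-1
row [ -2.87 -37.67 -23.69] [145.46  -0.     0.  ]
row [  3.13 -44.29 -57.01] [145.46  -0.     0.  ]
[ 0.442  -0.0848  0.2   ]
```

>>> send_rows(targets=[-3,-38,-24,-34.5,0,0,-3,-38,-24,-34.5,0,0,-3,-38,-24,-34.5,0,0,-3,-38,-24,-34.5,0,0,-3,-38,-24,-34.5,0,0,-3,-38,-24,-34.5,0,0,-3,-38,-24,-34.5,0,0,-3,-38,-24,-34.5,0,0,-1,-44,-50,-34.5,0,0,-1,-44,-50,-34.5,0,0], grip=1)

```text
time: 2.0
tool_pos: [0.4685, 0.1874, 0.2523]
ee_rot: [-2.036, 1.57, -0.232]
contact_force: [0.9, -0.6, -0.5]
gripper_width: 0.0001
```

Run:
```python
from h import *
st(); go(P(-0.145,0,0.15),RT()); go(P(-0.145,0,0.012),RT())
```

```text
2.0 pos [0.4685 0.1874 0.2523] rpy [-2.0361  1.5704 -0.2319] F [ 0.858  -0.6251 -0.4973] w 9.616526514993633e-05 q [-0.7364  0.0172  0.2725  1.7926 -0.0045  1.3322  1.3413]
row [ 10.23   8.88 -25.87] [-0.09 -0.01  0.02]
row [ 24.03   8.88 -25.86] [-0.09 -0.01  0.02]
```

>>> send_rows(targets=[8,9,-26,0,0,0,8,9,-26,0,0,0,8,9,-26,0,0,0,8,9,-26,0,0,0,8,9,-26,0,0,0,8,9,-26,0,0,0,8,9,-26,0,0,0,18,9,-26,0,0,0,18,9,-26,0,0,0,18,9,-26,0,0,0])

```text
time: 3.0
tool_pos: [0.437, -0.0859, 0.0678]
ee_rot: [1.474, 1.562, -3.005]
contact_force: [-0.2, 0.9, -0.1]
gripper_width: 0.0
```

Run:
```python
from h import *
st(); go(P(-0.145,0,0.010),RT())
for c in ['side','top']:
    im=snap(c,c+'1.png')
    for n in ['channel_front','back_stop','blister_card','cover_edge']:
        print(n,[(round(d['conf'],2),np.round(d['centre'],3).tolist()) for d in optics.landmark_of(c,n)[:2]])
    if c=='side':
        cv2.imwrite('pics/c1.png',cv2.resize(im['pixels'][130:290,170:370,::-1],None,fx=4,fy=3.7,interpolation=2))
```

```text
3.0 pos [ 0.437  -0.0859  0.0678] rpy [ 1.4737  1.5616 -3.005 ] F [-0.2045  0.925  -0.0623] w 3.681739067982206e-06 q [-0.465   0.0834  0.5857  2.1475 -0.0544  0.9343  1.9562]
row [ 5.78 -0.57 -0.01] [-0.08  0.05 -0.53]
channel_front [(0.63, [0.516, -0.06, 0.015]), (0.42, [0.578, -0.049, 0.002])]
back_stop [(0.57, [0.648, -0.027, 0.027])]
blister_card [(0.75, [0.543, -0.057, 0.025])]
cover_edge [(0.62, [0.49, -0.275, -0.001]), (0.56, [0.525, 0.019, 0.136])]
channel_front [(0.49, [0.659, -0.29, -0.001]), (0.41, [0.704, 0.253, -0.002])]
back_stop [(0.57, [0.649, -0.032, 0.02])]
blister_card [(0.89, [0.541, -0.05, 0.026])]
cover_edge [(0.96, [0.52, 0.018, 0.134]), (0.42, [0.572, 0.006, 0.03])]
```

View pics/c1.png

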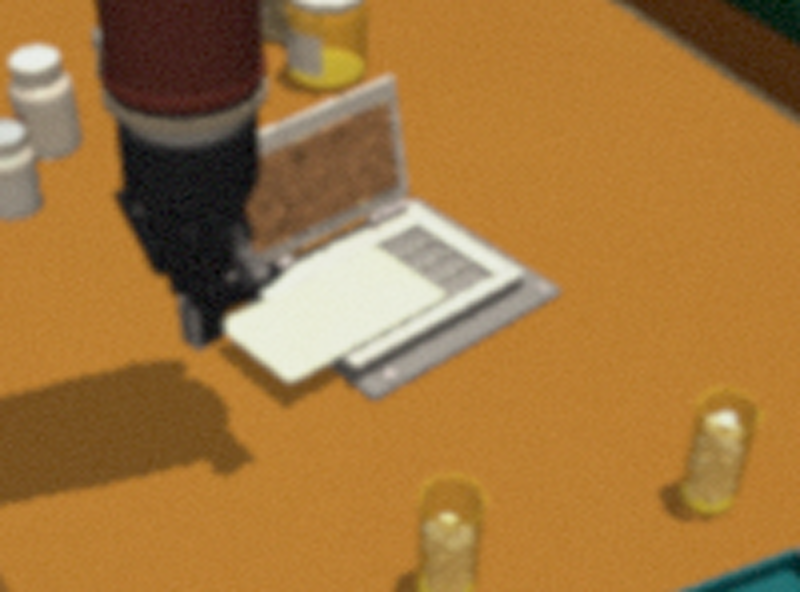

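The card overhangs the front with its near end around (260,350) in the crop. The fingers stand clear, about 3 cm in front of it. I'll lower them, then push.

>>> send_rows(targets=[3,0,0.2,0,0,0,5.6,0,0.2,0,0,0,5.6,0,0.2,0,0,0,5.6,-1,0.2,0,0,0,5.6,-2,0.2,0,0,0,5.6,-3,0.2,0,0,0,5.6,-4,0.2,0,0,0,5.6,-5,0.2,0,0,0,5.6,-5.5,0.2,0,0,0,5.6,-5.8,0.2,0,0,0])

```text
time: 4.5
tool_pos: [0.4983, -0.0708, 0.0174]
ee_rot: [-1.684, 1.569, 0.12]
contact_force: [-1.1, -1.1, 0.3]
gripper_width: 0.0004
```

```bash
sed -i 's/-0.051,0\]/-0.048,0]/' h.py
python3 - <<'E'
from h import *
st(); go(P(-0.078,0,0.010),RT())
E
```

```text
4.5 pos [ 0.4983 -0.0708  0.0174] rpy [-1.6844  1.5689  0.1201] F [-1.1212 -1.0504  0.3342] w 0.0003754325155448398 q [-0.4333  0.2938  0.5505  2.0613 -0.2061  0.8367  2.0412]
row [ 0.74 -0.96  0.24] [-0.07 -0.01  0.11]
```

>>> send_rows(targets=[0.5,0,0.2,0,0,0,0.5,-0.3,0.2,0,0,0,0.5,-0.6,0.2,0,0,0,0.5,-0.8,0.2,0,0,0,0.5,-1.0,0.2,0,0,0])

```text
time: 5.0
tool_pos: [0.5072, -0.0665, 0.0123]
ee_rot: [-1.495, 1.57, 0.31]
contact_force: [-7.4, -1.5, 3.9]
gripper_width: 0.0002
```

Run:
```python
from h import *
st(); go(P(-0.078,0,0.010),RT())
for c in ['side','top']:
    im=snap(c,c+'2.png')
    for n in ['blister_card','back_stop','channel_front']:
        print(n,[(round(d['conf'],2),np.round(d['centre'],3).tolist()) for d in optics.landmark_of(c,n)[:1]])
    if c=='side': cv2.imwrite('pics/c2.png',cv2.resize(im['pixels'][130:260,200:330,::-1],None,fx=4.6,fy=4.6,interpolation=2))
```

```text
5.0 pos [ 0.5072 -0.0665  0.0123] rpy [-1.4947  1.5699  0.3098] F [-7.4308 -1.4627  3.8507] w 0.00015056988173841717 q [-0.431   0.3191  0.5423  2.0439 -0.221   0.8334  2.043 ]
row [ 0.23 -0.    0.04] [-0.07  0.    0.05]
blister_card [(0.96, [0.584, -0.048, 0.024])]
back_stop [(0.76, [0.649, -0.029, 0.022])]
channel_front []
blister_card [(0.6, [0.583, -0.044, 0.026])]
back_stop [(0.64, [0.651, -0.03, 0.023])]
channel_front []
```

View pics/c2.png

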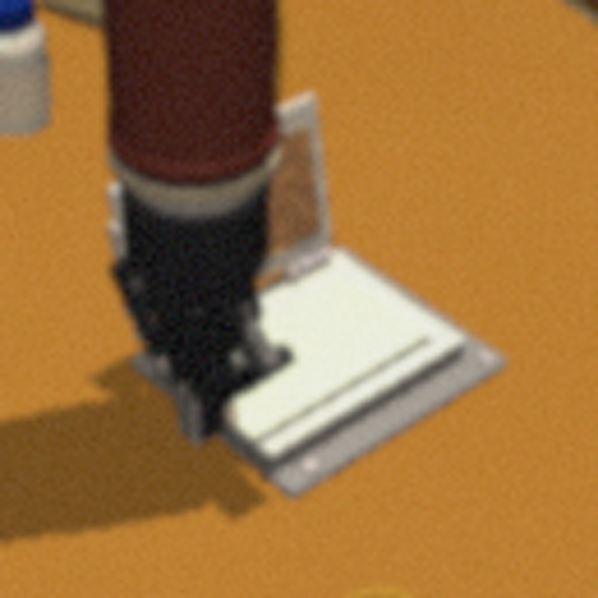

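The card looks home, with its top running to the back edge at (460,340). Contact is 7 N. I'll push slightly more to check that it's solid, then back off and rise.

>>> send_rows(targets=[0,-0.2,0,0,0,0,0,-0.3,0,0,0,0,0,-0.3,0,0,0,0])

```text
time: 5.7
tool_pos: [0.5073, -0.0666, 0.0117]
ee_rot: [1.258, 1.567, 3.061]
contact_force: [-13.8, -1.8, 9.6]
gripper_width: 0.0001
```

>>> send_rows(targets=[0,1,0,0,0,0,0,3,0,0,0,0,0,3,0,0,0,0,-5,3,0,0,0,0,-10,3,0,0,0,0,-15,3,0,0,0,0,-18,3,0,0,0,0,-18,3,0,0,0,0])

```text
time: 6.5
tool_pos: [0.4822, -0.0735, 0.1968]
ee_rot: [-1.435, 1.565, 0.368]
contact_force: [-0.3, -0.4, -1.1]
gripper_width: -0.0001
```

Run:
```python
from h import *
st(); go(P(-0.045,0.12,0.20),RT()); go(P(-0.045,0.12,0.105),RT()) 
for c in ['side','top']:
    im=snap(c,c+'3.png')
    for n in ['blister_card','back_stop','channel_front','seal_press','cover_edge','cover_plate']:
        print(n,[(round(d['conf'],2),np.round(R.from_euler('z',-YAW).apply(np.array(d['centre'])-P0),3).tolist()) for d in optics.landmark_of(c,n)[:1]])
    cv2.imwrite('pics/c3.png',cv2.resize(im['pixels'][140:240,215:315,::-1],None,fx=5.5,fy=5.5,interpolation=2))
```

```text
6.5 pos [ 0.4822 -0.0735  0.1968] rpy [-1.4352  1.565   0.3685] F [-0.2929 -0.4482 -1.0711] w -9.123505928988495e-05 q [-0.5249  0.0002  0.5945  1.9244 -0.0027  1.2118  1.8742]
row [-0.28 -5.87 12.14] [-0.12  0.04  0.33]
row [ 9.22 -5.81 12.14] [-0.12  0.04  0.33]
blister_card [(0.66, [0.003, 0.001, 0.023])]
back_stop [(0.86, [0.069, 0.004, 0.025])]
channel_front [(0.67, [-0.066, 0.005, 0.014])]
seal_press [(0.66, [-0.002, 0.001, 0.002])]
cover_edge [(0.65, [-0.039, 0.079, 0.136])]
cover_plate [(0.76, [0.001, 0.057, 0.026])]
blister_card [(0.63, [0.002, 0.008, 0.027])]
back_stop [(0.82, [0.066, 0.002, 0.023])]
channel_front [(0.55, [0.001, 0.006, 0.026])]
seal_press [(0.9, [-0.002, -0.003, 0.003])]
cover_edge [(0.6, [-0.046, 0.077, 0.135])]
cover_plate [(0.62, [-0.0, 0.055, 0.028])]
```

View pics/c3.png

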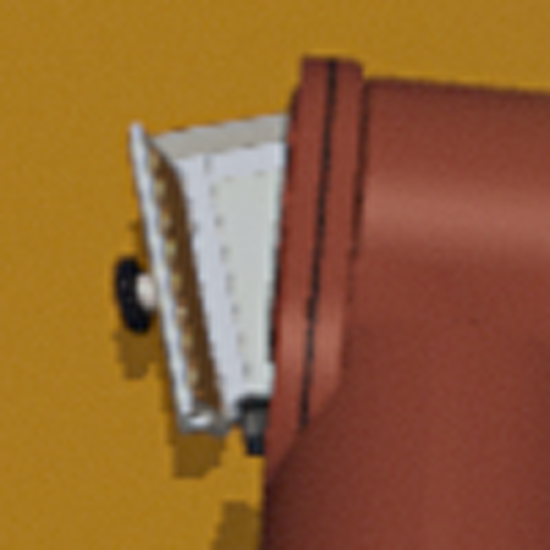

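The card is home: it held still under 14 N, and the networks put it within 3 mm. The knob sits on the hinge side at (130,295). Next is moving to the outer side of the cover near its front corner.

>>> send_rows(targets=[-1,-3,5,0,0,0.3,-1,-5.8,9,0,0,0.3,-1,-5.8,12.5,0,0,0.3,-1,-5.8,12.5,0,0,0.3,5,-5.8,12.5,0,0,0.3,9.2,-5.8,12.5,0,0,0.3,9.2,-5.8,12.5,0,0,0.3,9.2,-5.8,12.5,0,0,0.3])

```text
time: 8.0
tool_pos: [0.5058, 0.0609, 0.1]
ee_rot: [1.515, 1.559, -2.965]
contact_force: [0.0, 0.8, 0.8]
gripper_width: -0.0001
```

Run:
```python
from h import *
o=st(); print(R.from_euler('z',-YAW).apply(np.array(o['tool_pos'])-P0)); go(P(-0.045,-0.0,0.105),RT())
```

```text
8.0 pos [0.5058 0.0609 0.1   ] rpy [ 1.5153  1.5594 -2.9651] F [0.0365 0.7544 0.7922] w -0.00014396849368527323 q [-0.6396  0.1777  0.4773  1.9701 -0.0949  1.0267  1.6843]
[-0.0498  0.1239  0.1   ]
row [ -0.51  -0.51 -12.39] [-0.17  0.04 -0.65]
```

>>> send_rows(targets=[0,0,-2,0,0,0,0,0,-3,0,0,0,0,0,-4,0,0,0,0,0,-5,0,0,0,0,0,-6,0,0,0,0,0,-7,0,0,0,0,0,-8,0,0,0,0,0,-9,0,0,0,0,0,-10,0,0,0,0,0,-10.5,0,0,0])

```text
time: 9.0
tool_pos: [0.5301, -0.0429, 0.0999]
ee_rot: [1.572, 1.559, -2.91]
contact_force: [-0.4, -0.8, -0.0]
gripper_width: 0.0
```

Run:
```python
from h import *
o=st(); print(R.from_euler('z',-YAW).apply(np.array(o['tool_pos'])-P0))
for c in ['side','top']:
    im=snap(c,c+'4.png')
    for n in ['cover_edge','cover_plate','knob_top']:
        print(n,[(round(d['conf'],2),np.round(R.from_euler('z',-YAW).apply(np.array(d['centre'])-P0),3).tolist()) for d in optics.landmark_of(c,n)[:1]])
    if c=='side':cv2.imwrite('pics/c4.png',cv2.resize(im['pixels'][100:260,200:360,::-1],None,fx=3.6,fy=3.6,interpolation=2))
```

```text
9.0 pos [ 0.5301 -0.0429  0.0999] rpy [ 1.572   1.5594 -2.9096] F [-0.3956 -0.803  -0.0456] w 3.145063654827822e-05 q [-0.4859  0.2315  0.5461  1.9216 -0.1353  1.0362  1.9204]
[-0.0502  0.0173  0.0999]
cover_edge [(0.79, [-0.042, -0.005, 0.115])]
cover_plate [(0.91, [0.003, 0.057, 0.03])]
knob_top [(0.5, [0.003, 0.05, 0.093])]
cover_edge []
cover_plate []
knob_top []
```

View pics/c4.png

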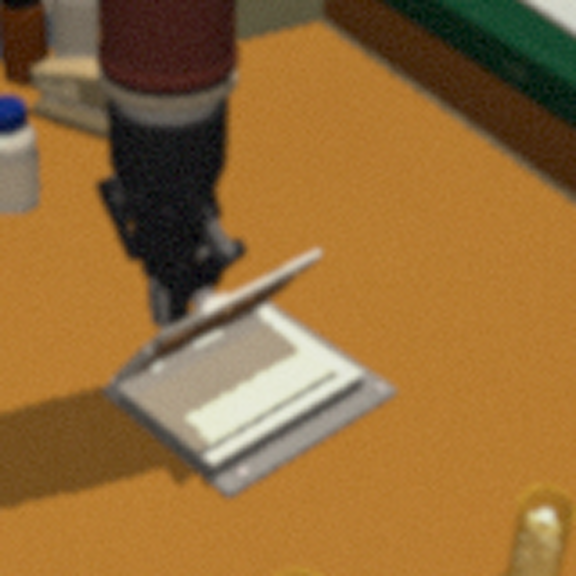

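The cover has come over to about 0.9 rad, with its free edge from (110,385) to (320,255). A small further push should take it past the tipping point, and then I rise.

>>> send_rows(targets=[0,0,-1,0,0,0,0,0,-2,0,0,0,0,0,-2.5,0,0,0,0,0,-2.5,0,0,0,-4,0,-2.5,0,0,0,-8,0,-2,0,0,0,-8,0,-2,0,0,0,-8,0,-2,0,0,0,-8,0,-2,0,0,0,-8,0,-2,0,0,0])

```text
time: 10.4
tool_pos: [0.5346, -0.0602, 0.1787]
ee_rot: [1.5, 1.557, -2.98]
contact_force: [0.8, -0.5, -0.1]
gripper_width: -0.0001
```

>>> send_rows(targets=[0,0,0,0,0,0,0,0,0,0,0,0,0,0,0,0,0,0,0,0,0,0,0,0,0,0,0,0,0,0,0,0,0,0,0,0,0,0,0,0,0,0,0,0,0,0,0,0,0,0,0,0,0,0,0,0,0,0,0,0])

```text
time: 11.4
tool_pos: [0.5346, -0.0602, 0.1787]
ee_rot: [1.497, 1.557, -2.983]
contact_force: [-0.7, -0.4, 0.4]
gripper_width: 0.0004
```

Run:
```python
from h import *
o=st(); print(R.from_euler('z',-YAW).apply(np.array(o['tool_pos'])-P0))
for c in ['side','top']:
    im=snap(c,c+'5.png')
    for n in ['cover_edge','cover_plate','knob_top','blister_card','vial_a']:
        print(n,[(round(d['conf'],2),np.round(R.from_euler('z',-YAW).apply(np.array(d['centre'])-P0),3).tolist(),np.round(d['centre'],3).tolist()) for d in optics.landmark_of(c,n)[:2]])
    if c=='side':cv2.imwrite('pics/c5.png',cv2.resize(im['pixels'][100:260,200:360,::-1],None,fx=3.6,fy=3.6,interpolation=2))
go(P(0,0,.09),RT())
```

```text
11.4 pos [ 0.5346 -0.0602  0.1787] rpy [ 1.4967  1.5573 -2.983 ] F [-0.7019 -0.3599  0.3743] w 0.00039974792510990095 q [-0.4844  0.1587  0.5698  1.8219 -0.0882  1.2002  1.9162]
[-0.0499 -0.0006  0.1787]
cover_edge [(0.86, [-0.045, -0.047, 0.03], [0.55, -0.104, 0.03])]
cover_plate [(0.58, [-0.001, 0.057, 0.026], [0.569, 0.007, 0.026])]
knob_top [(0.51, [-0.001, 0.002, 0.061], [0.582, -0.046, 0.061])]
blister_card []
vial_a [(0.8, [-0.142, -0.202, -0.003], [0.492, -0.278, -0.003]), (0.55, [0.021, -0.254, 0.003], [0.663, -0.29, 0.003])]
cover_edge [(0.55, [-0.142, -0.208, 0.001], [0.494, -0.283, 0.001])]
cover_plate []
knob_top [(0.64, [0.066, 0.0, 0.021], [0.647, -0.032, 0.021])]
blister_card []
vial_a [(0.56, [-0.143, -0.207, 0.001], [0.492, -0.282, 0.001]), (0.47, [0.019, -0.254, 0.003], [0.66, -0.291, 0.003])]
row [ 8.8  -5.11  0.06] [-0.14  0.06 -0.77]
```

View pics/c5.png

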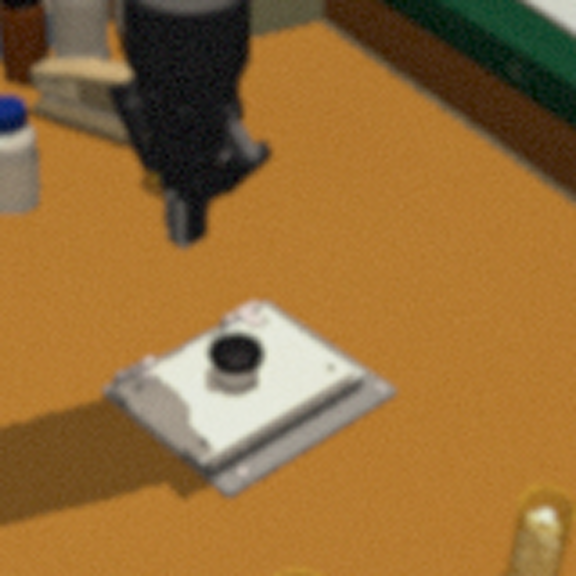

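The cover is shut flat and the knob is up at (237,355), at press (0, 0–2 mm), z about 0.061–0.064. Next I move over the knob and down to 9 cm, then press.

>>> send_rows(targets=[0,-3,0.1,0,0,-0.8,0,-5.1,0.1,0,0,-0.8,0,-5.1,0.1,0,0,-0.8,4,-5.1,0.1,0,0,-0.8,8.8,-5.1,0.1,0,0,-0.8,8.8,-5.1,0.1,0,0,-0.8,8.8,-5.1,0.1,0,0,-0.8])

```text
time: 12.7
tool_pos: [0.5823, -0.0481, 0.0905]
ee_rot: [0.947, 1.569, 2.749]
contact_force: [1.0, -0.1, 1.2]
gripper_width: 0.0
```

Run:
```python
from h import *
o=st(); print(R.from_euler('z',-YAW).apply(np.array(o['tool_pos'])-P0)); go(P(0,0.001,.064),RT())
```

```text
12.7 pos [ 0.5823 -0.0481  0.0905] rpy [0.9466 1.5693 2.7494] F [ 1.0462 -0.1421  1.2275] w 2.1386256355523894e-05 q [-0.4423  0.3473  0.5417  1.8124 -0.2055  1.0392  1.9809]
[-0.0007  0.0001  0.0905]
row [ 2.65 -0.07  0.09] [-0.17  0.05 -0.07]
```

>>> send_rows(targets=[1.5,0,0.1,0,0,0,2.4,0,0.1,0,0,0,2.7,0,0.1,0,0,0,3.0,0,0.1,0,0,0,3.2,0,0.1,0,0,0,3.4,0,0.1,0,0,0,3.5,0,0.1,0,0,0,3.5,0,0.1,0,0,0])

```text
time: 13.5
tool_pos: [0.5822, -0.0469, 0.0565]
ee_rot: [0.4, 1.569, 2.203]
contact_force: [-4.8, 3.1, 10.4]
gripper_width: 0.0001
```

>>> send_rows(targets=[0.2,0,0,0,0,0,0.3,0,0,0,0,0,0.4,0,0,0,0,0,0.4,0,0,0,0,0])

```text
time: 13.9
tool_pos: [0.5824, -0.0469, 0.0553]
ee_rot: [0.013, 1.568, 1.815]
contact_force: [-12.3, 1.1, 30.4]
gripper_width: -0.0003
```

>>> send_rows(targets=[0.2,0,0,0,0,0,0.2,0,0,0,0,0,0.2,0,0,0,0,0,0.2,0,0,0,0,0,0.2,0,0,0,0,0])

```text
time: 14.4
tool_pos: [0.5823, -0.0469, 0.0555]
ee_rot: [-0.057, 1.566, 1.746]
contact_force: [-11.1, 1.3, 22.5]
gripper_width: 0.0001
```

Run:
```python
from h import *
for c in ['side','top']:
    im=snap(c,c+'6.png')
    for n in ['cover_edge','cover_plate','knob_top','vial_a','ointment_jar']:
        print(n,[(round(d['conf'],2),np.round(R.from_euler('z',-YAW).apply(np.array(d['centre'])-P0),3).tolist(),np.round(d['centre'],3).tolist()) for d in optics.landmark_of(c,n)[:2]])
    if c=='side':cv2.imwrite('pics/c6.png',cv2.resize(im['pixels'][130:290,200:360,::-1],None,fx=3.6,fy=3.6,interpolation=2))
st()
```

```text
cover_edge [(0.89, [-0.041, -0.052, 0.029], [0.555, -0.108, 0.029])]
cover_plate [(0.65, [0.0, 0.059, 0.027], [0.57, 0.01, 0.027]), (0.54, [-0.141, -0.197, -0.003], [0.492, -0.273, -0.003])]
knob_top [(0.58, [0.002, -0.0, 0.056], [0.585, -0.048, 0.056])]
vial_a [(0.86, [-0.144, -0.196, -0.003], [0.488, -0.272, -0.003]), (0.53, [0.182, 0.267, 0.002], [0.698, 0.254, 0.002])]
ointment_jar [(0.63, [0.184, 0.265, -0.001], [0.7, 0.253, -0.001])]
cover_edge []
cover_plate []
knob_top []
vial_a [(0.77, [0.02, -0.255, -0.004], [0.662, -0.292, -0.004]), (0.65, [-0.142, -0.205, 0.0], [0.493, -0.281, 0.0])]
ointment_jar [(0.62, [0.189, 0.269, -0.002], [0.704, 0.258, -0.002])]
15.0 pos [ 0.5823 -0.0469  0.0554] rpy [-0.0501  1.5664  1.7521] F [-10.8756   1.3293  22.708 ] w -0.0004098471516771382 q [-0.426   0.391   0.5258  1.8396 -0.2386  0.974   2.0047]
```

View pics/c6.png

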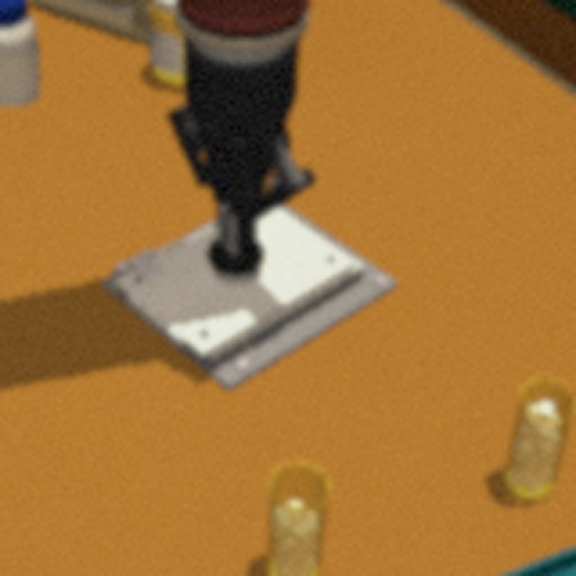

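The knob at (237,250) is right down under the fingers: z is 0.055–0.056 and the contact is hard at a steady 23 N. The cover is flat and the vials are standing. Handing in.

Run:
```python
from h import *
st(); print(r.close_job())
```

```text
15.0 pos [ 0.5823 -0.0469  0.0554] rpy [-0.0501  1.5664  1.7521] F [-10.8756   1.3293  22.708 ] w -0.0004098471516771382 q [-0.426   0.391   0.5258  1.8396 -0.2386  0.974   2.0047]
the job is handed in; nothing more can be done
None
```

I finished the job by pushing alone and handed it in at 15.0 s, with the arm still holding the knob down.

- **Card:** I pushed it home. It did not move under about 14 N. In the forward direction both cameras put it within 3 mm of home. The top camera put it up to 8 mm off sideways, which I took as network error because the card's play in the channel is only 3 mm.
- **Cover:** I pushed it over at its front corner until it sank shut by itself. The side camera shows it flat.
- **Knob:** I pressed it to a hard stop, with the fingertips at z = 0.0554 m against 0.064 m for the knob top when out. The last push held steady at about 23 N, more than the 12 N needed; it peaked at about 30 N.
- **Bystanders:** both vials and the jar were found where they started, within network error.

Two last checks were less clean. About 11 N of sideways load stayed on the fingers at the end, though the knob did not shift. The top camera could not see the press in the final view because the arm was in the way, so the final cover and knob check rests on the side camera and the measured force.

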